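# Fetch the adaptor collar from among the ink bottles and key it onto the refill post

## Robot

A 6-joint arm with a two-finger parallel gripper is mounted at the origin on the work surface. World frame = base frame: x ahead of the robot, y to its left, z up, the work surface at z = 0. Lengths are in m, angles in rad, forces in N, time in s.
With the tool pointing down it reaches from about 0.35 to 0.925 m from the base axis. Payload 6.4 kg.
Tool frame: the origin (TCP) lies midway between the tips of the shut fingers; the grasp point (between the pads) lies 19 mm behind it; z points along the fingers, y is the direction in which the jaws open and shut (so a half turn about z gives the same grasp; the last joint's range is limited). The gripper opens to 94 mm and grips with 3 to 60 N. Pads are 16 mm wide; open, the fingers measure 119 mm over their backs; the gripper's body (75 mm by 177 mm) begins 78 mm behind the grasp point.
Start: joints at [1.008, 0.245, 1.558, -0, 1.339, -0.174], TCP at [0.246, 0.601, 0.205] pointing down, gripper open.
Joint ranges: [-3.13, 3.13], [-1.02, 2.26], [0.13, 2.54], [-0.95, 4.09], [0.21, 2.88], [-2.74, 2.74]. Speed limits (rad/s): [2.57, 2.57, 3.14, 3.14, 3.14, 3.14].

## Interface

Orientations are given as a rotation vector (axis times angle).
In Python, from rig import bot gives the robot as it stands. Calls block until the motion is done:
- bot.movep(position, orientation): joint-space move of the TCP to a pose.
- bot.move_straight(position, rot=None, vel=0.15): straight line of the TCP; rot=None keeps the orientation; vel is the mean speed in m/s.
- bot.goto_joints(angles): joint-space move.
- bot.grip(opening): finger opening in m; the grip force is fixed at half the most; returns when the fingers have stopped.
- bot.pause(seconds).
- bot.solve_ik(position, orientation): joint angles nearest the present ones, or None.
- bot.camera(name): name is "scene" or "side" or "wrist"; returns a dict with "pixels" (480x640x3 uint8, red, green, blue), "fx", "fy", "cx", "cy" (pixels), "k1" (the pictures are not rectified: a ray, as slopes to the right and down, at radius r is drawn at 1 + k1 r^2 times it, then the intrinsics apply), "R" (3x3) and "t" (3): a world point X has camera coordinates R X + t. Camera axes: x right, y down, z forward; pixel columns grow to the right and rows downward; lengths in m; the calibration is good to about 2 mm. A picture is of the moment at which its call begins. There is no depth.
A pose or a line that the arm cannot do raises bot.MotionError and nothing moves.
- bot.job_done(): hands the job in, once; it reports no verdict.
Readings, each from a call of its own:
- bot.read_time(): time.
- bot.read_qpos(): joint angles.
- bot.read_qd(): joint speeds.
- bot.read_effort(): joint torques, N m.
- bot.read_tcp_pos(): TCP position.
- bot.read_tcp_rot(): TCP orientation.
- bot.read_wrist_force(): force on the tool from outside, world axes, zero at the start.
- bot.read_torque(): the same for the moment, N m.
- bot.read_opening(): finger opening in m.
Only numpy, scipy, OpenCV 4.12 (cv2) and the standard library are available. Lean on these libraries where they do the work, as an engineer would, in place of code of your own. Each camera call takes 0.05 s, during which the arm holds its last target.

## Task

Clear the three ink bottles off the turntable and stand them all upright on the white drip mat. Then take the orange adaptor collar that stood among them, turn it until its flat meets the flat of the steel post, and lower it fully home on the base plate, with the bottles still on the mat. Finally put each bottle back in the middle of the coaster of its own colour, never tipping a bottle over.

Things in the scene. Friction and masses are not known exactly. Their poses are not given: they have to be found in the camera images.
- bottle_cyan: Loose cyan ink bottle with a white cap and a white label band near its foot, about 150 g: 38 mm diameter straight body up to 88 mm, a shoulder, then a cap of 25 mm diameter; 125 mm tall in all. Origin at the centre of its underside, z up along the bottle. At the start it stands on the coaster of its colour.
- bottle_magenta: Loose magenta ink bottle with a white cap and a white label band near its foot, about 150 g: 38 mm diameter straight body up to 88 mm, a shoulder, then a cap of 25 mm diameter; 125 mm tall in all. Origin at the centre of its underside, z up along the bottle. At the start it stands on the coaster of its colour.
- bottle_yellow: Loose yellow ink bottle with a white cap and a white label band near its foot, about 150 g: 38 mm diameter straight body up to 88 mm, a shoulder, then a cap of 25 mm diameter; 125 mm tall in all. Origin at the centre of its underside, z up along the bottle. At the start it stands on the coaster of its colour.
- coaster_cyan: Fixed flat cyan disc, 54 mm diameter, 3 mm thick, on a fixed grey turntable plate (192 mm diameter, 6 mm thick). Origin at the centre of its underside, 6 mm above the table; a bottle stands on its top, 9 mm above the table. The three coasters lie 62 mm from the turntable's centre, 120 degrees apart; which colour is where varies.
- coaster_magenta: Fixed flat magenta disc, 54 mm diameter, 3 mm thick, on a fixed grey turntable plate (192 mm diameter, 6 mm thick). Origin at the centre of its underside, 6 mm above the table; a bottle stands on its top, 9 mm above the table. The three coasters lie 62 mm from the turntable's centre, 120 degrees apart; which colour is where varies.
- coaster_yellow: Fixed flat yellow disc, 54 mm diameter, 3 mm thick, on a fixed grey turntable plate (192 mm diameter, 6 mm thick). Origin at the centre of its underside, 6 mm above the table; a bottle stands on its top, 9 mm above the table. The three coasters lie 62 mm from the turntable's centre, 120 degrees apart; which colour is where varies.
- collar: Loose orange ring, 44 mm outside diameter, 30 mm high, about 60 g, amid the bottles in the middle of the turntable (underside 6 mm above the table). D-shaped through bore: radius 14.5 mm, with a flat 5 mm from the axis on its +x side; a white bar on its top face marks the flat. Origin at the centre of its underside, on the axis, z up.
- dock: Fixed grey plate 130 x 110 x 20 mm; upright steel D-post at its centre: radius 12 mm, flat 3 mm from the axis on the +x side, top 57 mm above the table. A white bar on the plate points from the post towards the flat (+x). Origin on the post axis at table level. The collar fits flat to flat only (about 2 mm and 10 degrees of play), rests 20 mm above the table, and needs at most 80 degrees of turn.
- mat: Fixed flat white drip mat, 260 (x) x 130 (y) x 4 mm, empty at the start: the side area for the bottles. Origin at the centre of its underside (table level), x along its long side. It lies on one side of the turntable and the dock on the other; which is which varies.

How it is judged:
On the way, in this order (a step that is already met when the one before it is completed fails the run):
1. all three bottles stand upright on the white mat (x of bottle_cyan in the frame of mat between -0.122 and 0.122 m and y of bottle_cyan in the frame of mat between -0.058 and 0.058 m and z of each of bottle_cyan, bottle_magenta, bottle_yellow in the frame of mat below 0.012 m and angle between each of bottle_cyan, bottle_magenta, bottle_yellow's own z axis and vertical below 0.15 rad and linear speed of each of bottle_cyan, bottle_magenta, bottle_yellow below 0.03 m/s and x of bottle_magenta in the frame of mat between -0.122 and 0.122 m and y of bottle_magenta in the frame of mat between -0.058 and 0.058 m and x of bottle_yellow in the frame of mat between -0.122 and 0.122 m and y of bottle_yellow in the frame of mat between -0.058 and 0.058 m), for 0.2 s.
2. the collar is fully home on the post, flat to flat, while all three bottles stand on the mat (all of step 1 and horizontal distance between collar and dock below 0.005 m and z of collar in the frame of dock below 0.025 m and angle between collar's own z axis and vertical below 0.1 rad and angle between the x axis of collar and the x axis of dock, either way round below 0.5 rad and linear speed of collar below 0.03 m/s), for 0.2 s.
At the end, for the whole second after the job is handed in: The collar is fully down on the base plate around the post (underside within 5 mm of the plate's top, axis within 5 mm of the post's, flat to flat, level), and each bottle stands upright (within 0.12 rad), released and at rest, on the coaster of its own colour, within 12 mm of the middle (horizontal distance between collar and dock below 0.005 m and z of collar in the frame of dock below 0.025 m and angle between collar's own z axis and vertical below 0.1 rad and angle between the x axis of collar and the x axis of dock, either way round below 0.5 rad and linear speed of each of collar, bottle_cyan, bottle_magenta, bottle_yellow below 0.03 m/s and horizontal distance between bottle_cyan and coaster_cyan below 0.012 m and z of bottle_cyan in the frame of coaster_cyan below 0.008 m and angle between each of bottle_cyan, bottle_magenta, bottle_yellow's own z axis and vertical below 0.12 rad and horizontal distance between bottle_magenta and coaster_magenta below 0.012 m and z of bottle_magenta in the frame of coaster_magenta below 0.008 m and horizontal distance between bottle_yellow and coaster_yellow below 0.012 m and z of bottle_yellow in the frame of coaster_yellow below 0.008 m); the robot touches nothing.
It fails at once if a bottle is tipped over (more than 0.6 rad) (angle between any of bottle_cyan, bottle_magenta, bottle_yellow's own z axis and vertical above 0.6 rad).
It also fails if it takes over 141 s, if anything falls off the work surface, if the arm or the gripper's body presses on something with over 40 N, if the wrist force passes 120 N, or if a joint passes its speed limit or range.

## Working session

There is one attempt and no reset: what is moved stays moved. The work goes in short steps, each a Python script; the robot and the scene stay as the last script left them, time stands still between calls to the robot, and variables do not carry over. Pictures are saved under pics/ and viewed, and the job is handed in when it is done.

```bash
ls; mkdir -p pics; python3 - <<'E'
from rig import bot
import cv2,numpy as np
for n in ["scene","side","wrist"]:
    c=bot.camera(n); cv2.imwrite(f"pics/{n}0.png",c["pixels"][:,:,::-1])
    R=np.array(c["R"]);print(n,c["fx"],c["fy"],c["cx"],c["cy"],c["k1"],(-R.T@np.array(c["t"])).round(3),R.round(2).tolist())
print(bot.read_time(),bot.read_tcp_rot(),bot.read_opening())
E
```

```text
pics
scene 464.4791582357235 464.4791582357235 317.77073228998626 242.4780668373069 -0.05617518326913706 [ 1.239 -0.344  0.542] [[0.45, 0.89, -0.01], [0.48, -0.25, -0.84], [-0.75, 0.37, -0.54]]
side 475.5639246736425 475.5639246736425 323.0998130881794 237.14992586174122 -0.034404619487234736 [ 0.387 -0.601  0.481] [[0.97, -0.25, 0.01], [-0.14, -0.57, -0.81], [0.21, 0.78, -0.58]]
wrist 405.3121248828348 405.3121248828348 320.80629367395164 241.98366686468208 -0.07677944964503994 [0.183 0.628 0.383] [[0.38, 0.93, -0.0], [0.9, -0.37, 0.24], [0.22, -0.09, -0.97]]
0.15 [-6.06740764e-01 -3.08187094e+00  2.23451716e-03] 0.09423279143232088
```

View pics/scene0.png

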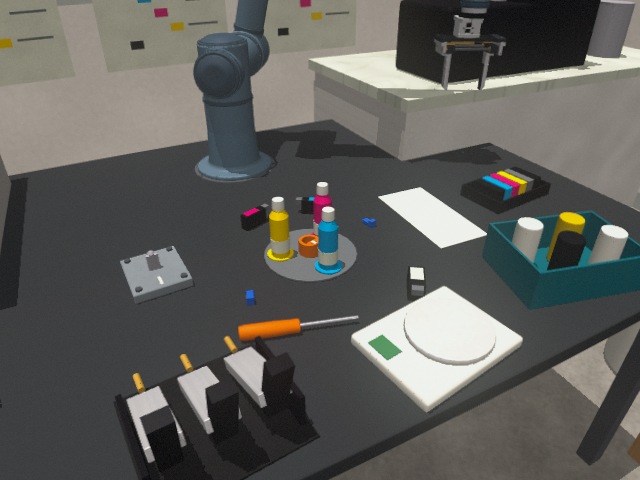

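View pics/side0.png

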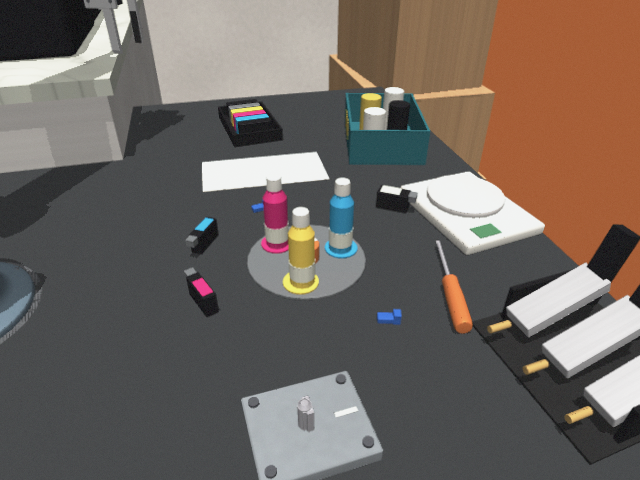

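View pics/wrist0.png

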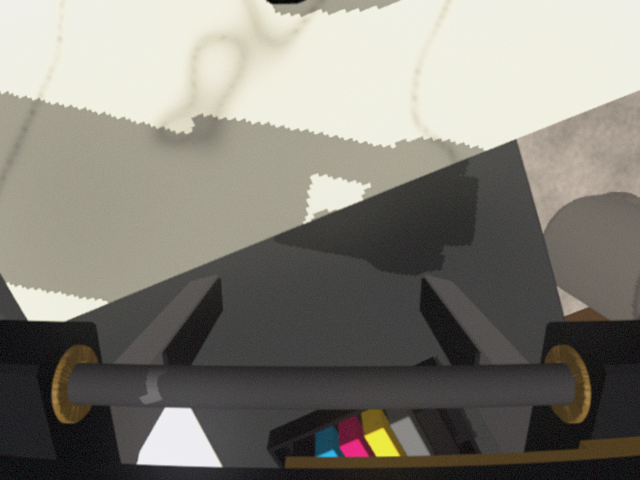

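The scene view shows the turntable around (310,252), the bottles, the mat at (430,215) and the dock at (155,272). In the side view they are at (306,260), (264,170) and (310,425). Now I'll get coarse positions from both views.

```bash
cat > h.py <<'E'
from rig import bot
import numpy as np, cv2
from scipy.spatial.transform import Rotation as Ro
def K(c): return np.array([[c["fx"],0,c["cx"]],[0,c["fy"],c["cy"]],[0,0,1.]])
def ray(c,uv):
    uv=np.atleast_2d(np.asarray(uv,float))
    # model: distorted = ray*(1+k1 r^2)
    n=cv2.undistortPoints(uv[:,None],K(c),np.array([c["k1"],0,0,0,0.]))[:,0]
    d=np.c_[n,np.ones(len(n))]@np.array(c["R"]); o=-np.array(c["R"]).T@np.array(c["t"])
    return o,d
def plane(c,uv,z):
    o,d=ray(c,uv); return o+d*((z-o[2])/d[:,2])[:,None]
def proj(c,X):
    p,_=cv2.projectPoints(np.atleast_2d(np.asarray(X,float)),cv2.Rodrigues(np.array(c["R"]))[0],np.array(c["t"]),K(c),np.array([c["k1"],0,0,0,0.]))
    return p[:,0]
def hsv(c): return cv2.cvtColor(np.ascontiguousarray(c["pixels"]),cv2.COLOR_RGB2HSV)
def circfit(P):
    A=np.c_[2*P[:,:2],np.ones(len(P))];s=np.linalg.lstsq(A,(P[:,:2]**2).sum(1),rcond=None)[0]
    return s[:2],np.sqrt(s[2]+s[:2]@s[:2])
def down(yaw): # tool z down; tool y axis = (cos,sin)(yaw) direction
    y=np.array([np.cos(yaw),np.sin(yaw),0]);z=np.array([0,0,-1.]);x=np.cross(y,z)
    return Ro.from_matrix(np.c_[x,y,z]).as_rotvec()
def save(c,n): cv2.imwrite(f"pics/{n}.png",np.ascontiguousarray(c["pixels"][:,:,::-1]))
E
cat > m1.py <<'E'
from h import *
roi={"scene":dict(mat=(370,180,490,250),dock=(110,238,200,305),tt=(255,180,365,285)),
"side":dict(mat=(195,148,335,195),dock=(235,368,385,480),tt=(240,170,372,300))}
def blob(m,r):
    z=np.zeros_like(m);x0,y0,x1,y1=r;z[y0:y1,x0:x1]=m[y0:y1,x0:x1]
    n,l,s,ce=cv2.connectedComponentsWithStats(z); 
    i=1+np.argmax(s[1:,4]); return ((l==i)*255).astype(np.uint8)
for n in ["scene","side"]:
    c=bot.camera(n);H=hsv(c);h,s,v=cv2.split(H)
    for nm,mask,z in [("mat",((v>150)&(s<50)),.004),("dock",((v>75)&(s<60)),.02)]:
        b=blob(mask.astype(np.uint8)*255,roi[n][nm])
        P=plane(c,cv2.findContours(b,0,1)[0][0][:,0],z)
        rc=cv2.minAreaRect((P[:,:2]*1000).astype(np.float32));print(n,nm,rc)
    r=roi[n]["tt"]
    for nm,lo,hi in [("cyan",90,110),("magenta",160,176),("yellow",22,34),("orange",4,17)]:
        m=((h>=lo)&(h<=hi)&(s>130)&(v>60)).astype(np.uint8)*255
        z=np.zeros_like(m);z[r[1]:r[3],r[0]:r[2]]=m[r[1]:r[3],r[0]:r[2]]
        k,l,st,ce=cv2.connectedComponentsWithStats(z)
        for i in range(1,k):
            if st[i,4]>25:
                print(n,nm,st[i],ce[i].round(1),"pl@.009",plane(c,ce[i],.009)[0,:2].round(4),"pl@.06",plane(c,ce[i],.065)[0,:2].round(4))
    m=((s<40)&(v>60)&(v<140)).astype(np.uint8)*255
    b=blob(m,r);hu=cv2.convexHull(cv2.findContours(b,0,1)[0][0])[:,0]
    # keep lower half of hull (true plate edge)
    P=plane(c,hu,.006);print("tt",n,[ (a[0].round(4),round(a[1],4)) for a in [circfit(P)]],len(hu))
E
python3 m1.py
```

```text
scene mat ((502.19183349609375, 316.1644287109375), (131.7206573486328, 261.5357971191406), 87.8806381225586)
scene dock ((463.1712646484375, -305.7786865234375), (157.1687469482422, 110.14225006103516), 3.759258508682251)
scene cyan [318 220  20  33 574] [327.9 236.4] pl@.009 [0.4892 0.0531] pl@.06 [0.568  0.0114]
scene cyan [315 260  27  15 242] [328.3 267.7] pl@.009 [5.912e-01 4.000e-04] pl@.06 [ 0.6593 -0.0358]
scene magenta [313 194  19  30 330] [320. 206.] pl@.009 [0.3588 0.1001] pl@.06 [0.4513 0.0534]
scene yellow [269 210  20  32 573] [278.7 225.5] pl@.009 [ 0.3982 -0.0237] pl@.06 [ 0.4865 -0.0574]
scene yellow [267 248  27  14 215] [280.1 255.4] pl@.009 [ 0.5093 -0.0669] pl@.06 [ 0.586  -0.0961]
scene orange [298 234  20  24 389] [308.  245.7] pl@.009 [ 0.5028 -0.001 ] pl@.06 [ 0.5802 -0.037 ]
tt scene [(array([0.4015, 0.0485]), np.float64(0.2596))] 4
side mat ((498.61883544921875, 297.32135009765625), (162.27110290527344, 259.30438232421875), 87.78972625732422)
side dock ((453.2210998535156, -303.5372314453125), (135.79302978515625, 179.478271484375), 75.60832977294922)
side cyan [330 195  24  39 815] [341.1 213.8] pl@.009 [0.609  0.0973] pl@.06 [0.5827 0.0145]
side cyan [252 203  11   9  73] [257.  207.3] pl@.009 [0.4632 0.1561] pl@.06 [0.4542 0.0663]
side cyan [325 241  32  17 301] [340.8 250.6] pl@.009 [ 0.577  -0.0094] pl@.06 [ 0.5545 -0.0795]
side magenta [263 190  25  39 809] [275.1 209. ] pl@.009 [0.4948 0.1422] pl@.06 [0.482  0.0541]
side magenta [261 238  27  15 242] [274.2 246.6] pl@.009 [0.4731 0.028 ] pl@.06 [ 0.4629 -0.0465]
side yellow [288 226  26  42 944] [301.  246.3] pl@.009 [0.5163 0.018 ] pl@.06 [ 0.501  -0.0554]
side yellow [283 274  35  20 375] [299.4 285.5] pl@.009 [ 0.4928 -0.0768] pl@.06 [ 0.4803 -0.1389]
side orange [314 241   5  21  82] [316.2 249.4] pl@.009 [0.5386 0.0035] pl@.06 [ 0.5207 -0.0681]
tt side [(array([0.5714, 0.0759]), np.float64(0.2168))] 5
```

```bash
python3 - <<'E'
from h import *
print(Ro.from_rotvec(bot.read_tcp_rot()).as_matrix().round(2).tolist())
for x in (.45,.5,.55):
  for yaw in (np.pi/2,-np.pi/2,0,np.pi):
    print(x,yaw,bot.solve_ik([x,0,.4],down(yaw)))
E
```

```text
[[-0.93, 0.38, -0.0], [0.38, 0.93, -0.0], [0.0, -0.0, -1.0]]
0.45 1.5707963267948966 [-0.25290977 -0.33211484  1.77015081  0.          1.70355668 -1.8237061 ]
0.45 -1.5707963267948966 [-2.52909772e-01 -3.32114844e-01  1.77015081e+00 -4.44089210e-16
  1.70355668e+00  1.31788655e+00]
0.45 0 [-2.52909772e-01 -3.32114844e-01  1.77015081e+00 -4.44089210e-16
  1.70355668e+00 -2.52909772e-01]
0.45 3.141592653589793 None
0.5 1.5707963267948966 [-0.2271483  -0.20501984  1.66776353  0.          1.67884897 -1.79794463]
0.5 -1.5707963267948966 [-2.27148304e-01 -2.05019840e-01  1.66776353e+00 -4.44089210e-16
  1.67884897e+00  1.34364802e+00]
0.5 0 [-2.27148304e-01 -2.05019840e-01  1.66776353e+00 -4.44089210e-16
  1.67884897e+00 -2.27148304e-01]
0.5 3.141592653589793 None
0.55 1.5707963267948966 [-0.20618507 -0.08147609  1.55714253  0.          1.66592621 -1.7769814 ]
0.55 -1.5707963267948966 [-2.06185070e-01 -8.14760854e-02  1.55714253e+00 -4.44089210e-16
  1.66592621e+00  1.36461126e+00]
0.55 0 [-2.06185070e-01 -8.14760854e-02  1.55714253e+00 -4.44089210e-16
  1.66592621e+00 -2.06185070e-01]
0.55 3.141592653589793 None
```

```bash
python3 - <<'E'
from h import *
bot.movep([.47,0,.42],down(np.pi/2)); c=bot.camera("wrist");save(c,"w1");np.save("w1.npy",c,allow_pickle=True);print(bot.read_time())
E
```

```text
2.7083
```

View pics/w1.png

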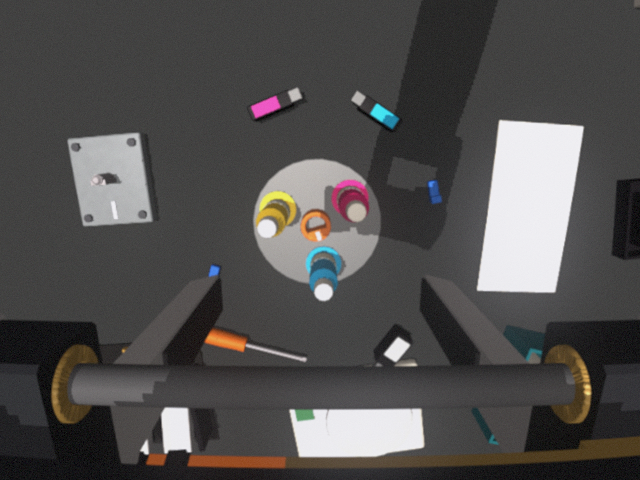

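The wrist view is clear: dock at (112,180), turntable at (317,220), mat at (530,207), collar at (316,225) with its bar at (318,237). Now precise measurements.

```bash
cat > m2.py <<'E'
from h import *
def inroi(m,r):
    z=np.zeros(m.shape,np.uint8);x0,y0,x1,y1=r;z[y0:y1,x0:x1]=m[y0:y1,x0:x1]*255;return z
def big(z):
    k,l,s,_=cv2.connectedComponentsWithStats(z);i=1+np.argmax(s[1:,4]);return ((l==i)*255).astype(np.uint8)
def cont(b): return max(cv2.findContours(b,0,1)[0],key=len)[:,0].astype(float)
def robustcirc(P,R):
    from scipy.optimize import least_squares
    c0,_=circfit(P)
    return least_squares(lambda q:np.hypot(P[:,0]-q[0],P[:,1]-q[1])-R,c0,loss='soft_l1',f_scale=.001).x
E
python3 - <<'E'
from m2 import *
c=np.load("w1.npy",allow_pickle=True).item();h,s,v=cv2.split(hsv(c))
print("vals",v[220,290],v[180,110],v[200,530],v[100,200])
for nm,m,r,z in [("mat",(v>150)&(s<60),(470,110,595,305),.004),("dock",(v>70),(60,120,165,235),.02)]:
    P=plane(c,cont(big(inroi(m,r))),z); rc=cv2.minAreaRect((P[:,:2]*1000).astype(np.float32));print(nm,rc,cv2.boxPoints(rc).round(1).tolist())
b=big(inroi((v>70),(245,150,390,288)))
hu=cv2.convexHull(cont(b).astype(np.int32))[:,0].astype(float);hu=hu[(hu[:,1]<265)]
P=plane(c,hu,.006);q=robustcirc(P,.096);print("tt",q.round(4),circfit(P),len(hu),np.hypot(*(P[:,:2]-q).T).round(3))
for nm,lo,hi in [("cyan",85,112),("magenta",155,178),("yellow",20,34),("orange",4,17)]:
    m=inroi((h>=lo)&(h<=hi)&(s>110)&(v>90),(245,150,390,300))
    k,l,st,ce=cv2.connectedComponentsWithStats(m)
    for i in range(1,k):
        if st[i,4]<20: continue
        P=plane(c,cont(((l==i)*255).astype(np.uint8)),.036 if nm=="orange" else .009);P0,r0=circfit(P)
        print(nm,st[i],"circ",P0.round(4),r0.round(4))
        if nm=="orange": print(robustcirc(cv2.convexHull(P[:,:2].astype(np.float32))[:,0],.022))
w=inroi((v>150)&(s<45),(245,150,390,302));k,l,st,ce=cv2.connectedComponentsWithStats(w)
for i in range(1,k):
    if st[i,4]>10: print("white",st[i],ce[i].round(1),plane(c,ce[i],.134)[0,:2].round(4),plane(c,ce[i],.036)[0,:2].round(4))
cr=c["pixels"][130:310,230:400,::-1];cv2.imwrite("pics/w1c.png",cv2.resize(cr,None,fx=4.4,fy=3.3))
cv2.imwrite("pics/w1c.png",cv2.resize(c["pixels"][150:305,240:400,::-1],None,fx=3.8,fy=3.8))
cv2.imwrite("pics/w1d.png",cv2.resize(c["pixels"][120:240,50:175,::-1],None,fx=5,fy=5))
E
```

```text
vals 206 63 241 71
mat ((500.1357727050781, 316.8768310546875), (131.14801025390625, 260.613037109375), 87.83039855957031) [[367.3999938964844, 256.29998779296875], [627.9000244140625, 246.39999389648438], [632.7999877929688, 377.5], [372.3999938964844, 387.29998779296875]]
dock ((461.2652282714844, -301.02947998046875), (151.12741088867188, 126.85535430908203), 4.851517200469971) [[380.6000061035156, -244.1999969482422], [391.29998779296875, -370.6000061035156], [541.9000244140625, -357.79998779296875], [531.2000122070312, -231.39999389648438]]
tt [ 0.5098 -0.0173] (array([ 0.52858662, -0.0078939 ]), np.float64(0.11572650253979401)) 9 [0.095 0.113 0.112 0.126 0.101 0.1   0.098 0.089 0.094]
cyan [306 247  35  44 796] circ [0.5883 0.0047] 0.0293
magenta [332 180  37  41 758] circ [0.4822 0.044 ] 0.0252
yellow [256 191  40  45 881] circ [ 0.5011 -0.0642] 0.0271
orange [301 210  30  31 522] circ [ 0.5156 -0.0069] 0.0203
[ 0.51670257 -0.00664612]
white [ 254  159  124  123 6418] [308.9 219.5] [ 0.4897 -0.0127] [ 0.5084 -0.0155]
white [348 203  18  19 268] [356.4 212. ] [0.4809 0.0424] [0.4977 0.0512]
white [309 217  15  11 114] [315.3 221.8] [ 0.4925 -0.0053] [ 0.5118 -0.0065]
white [314 283  19  18 264] [323.1 291.7] [0.5792 0.0039] [0.6167 0.0047]
```

View pics/w1c.png

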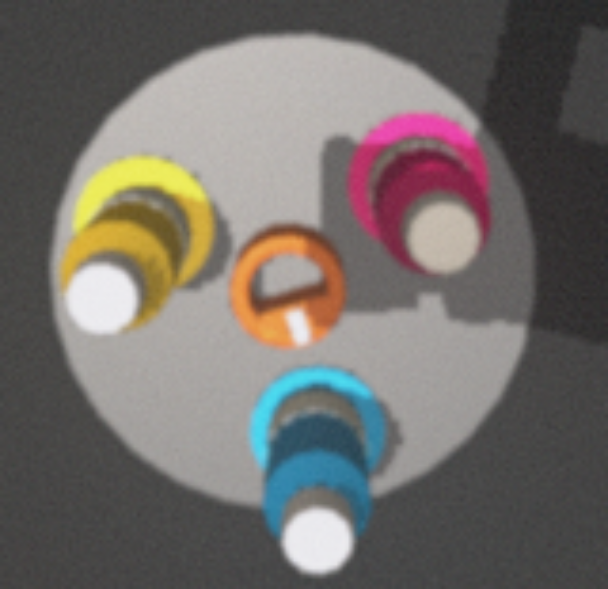

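View pics/w1d.png

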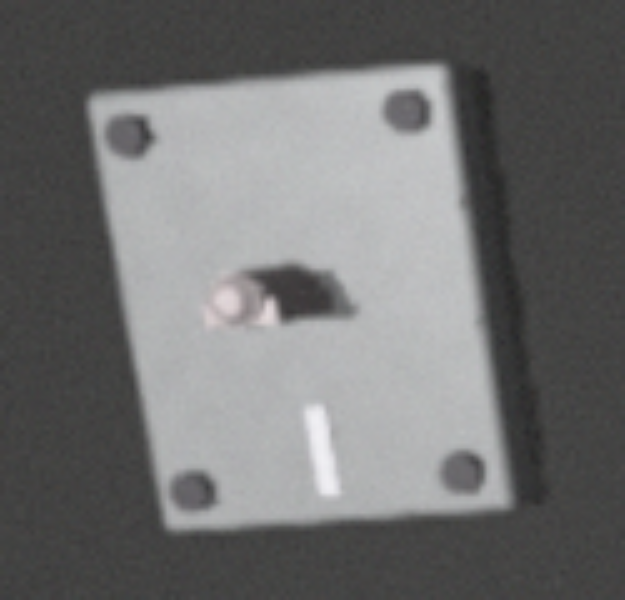

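Good estimates: turntable centre about (.518,-.006), caps at C(.580,.004), M(.481,.043), Y≈(.496,-.064). Mat centre is (.500,.317), long side along world x. Moving the first bottle (cyan).

```bash
cat > mv.py <<'E'
from h import *
RD=down(np.pi/2)
def bottle(src,dst,zs,zd,R=RD,lift=.035,g=.070,hov=.165,chk=True):
    off=g-.019
    bot.movep([*src,hov],R); 
    bot.move_straight([*src,zs+off],vel=.15); bot.grip(.02); op=bot.read_opening()
    print("grip op",round(op,4),"t",round(bot.read_time(),1))
    if not .033<op<.043: raise SystemExit("bad grip")
    z=zs+off+lift
    bot.move_straight([*src,z],vel=.12); bot.move_straight([*dst,z],vel=.22)
    print("carry op",round(bot.read_opening(),4))
    bot.move_straight([*dst,zd+off+.001],vel=.08); bot.pause(.1)
    bot.grip(.06); bot.move_straight([*dst,hov],vel=.22)
    print("done t",round(bot.read_time(),1),"F",np.round(bot.read_wrist_force(),1))
E
python3 - <<'E'
from mv import *
bot.grip(.06)
bottle((.580,.004),(.580,.314),.009,.004)
c=bot.camera("side");save(c,"s1")
E
```

```text
grip op 0.0371 t 5.8
carry op 0.0371
done t 9.8 F [-0.   0.1  0.1]
```

View pics/s1.png

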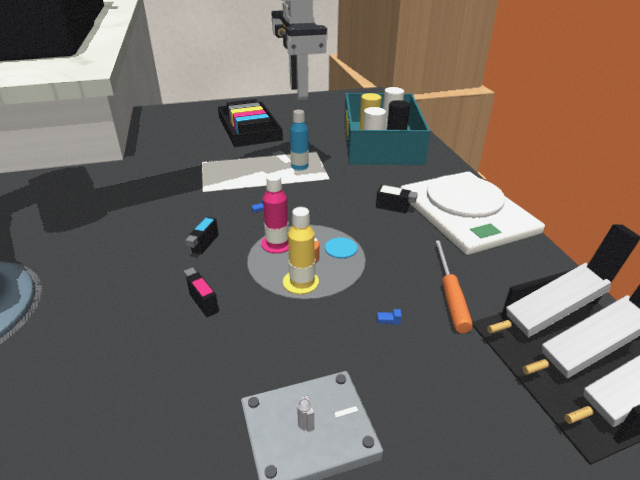

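Cyan stands on the mat at (300,145), and its coaster at (341,248) is bare. Next: magenta and yellow, then another look from the wrist pose.

```bash
python3 - <<'E'
from mv import *
bottle((.481,.043),(.500,.317),.009,.004)
bottle((.496,-.064),(.420,.320),.009,.004)
bot.movep([.47,0,.42],RD); c=bot.camera("wrist");save(c,"w2");np.save("w2.npy",c,allow_pickle=True);print(bot.read_time())
E
```

```text
grip op 0.0372 t 12.2
carry op 0.0373
done t 16.0 F [ 0.3 -1.1 -0.5]
grip op 0.0377 t 18.8
carry op 0.0376
done t 23.1 F [-0.1  0.4 -0.5]
24.65
```

View pics/w2.png

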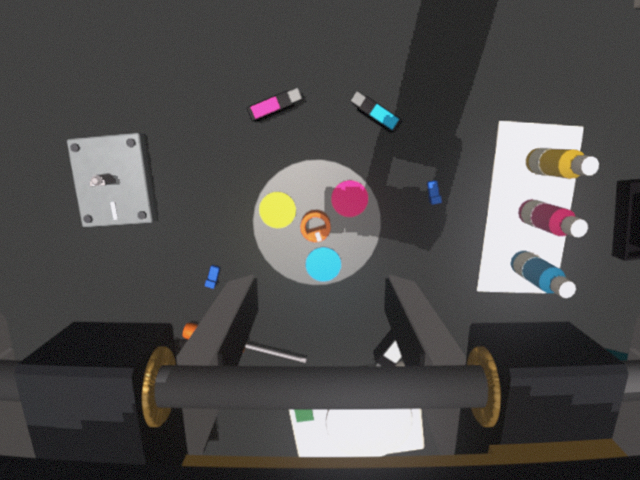

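All bottles stand on the mat, with feet near (540,160), (533,213) and (525,262). Close views of the collar and dock next.

```bash
python3 - <<'E'
from m2 import *
from mv import RD
c=np.load("w2.npy",allow_pickle=True).item();h,s,v=cv2.split(hsv(c))
for nm,lo,hi in [("cyan",85,112),("magenta",155,178),("yellow",20,34)]:
    m=big(inroi((h>=lo)&(h<=hi)&(s>110)&(v>60),(245,150,390,288)))
    P=plane(c,cont(m),.009);P0,r0=circfit(P);print(nm,P0.round(4),r0.round(4),robustcirc(P,.027).round(4))
for i,p in enumerate([(.49,-.006,.19),(.44,-.30,.21)]):
    bot.movep(p,RD);c=bot.camera("wrist");save(c,f"n{i}");np.save(f"n{i}.npy",c,allow_pickle=True)
print(bot.read_time(),bot.read_qpos())
E
```

```text
cyan [0.5811 0.005 ] 0.0262 [0.5812 0.005 ]
magenta [0.4814 0.0431] 0.0263 [0.4813 0.0431]
yellow [ 0.498  -0.0624] 0.026 [ 0.498  -0.0624]
26.8167 [-8.09523310e-01 -3.61824221e-02  1.85337686e+00  2.84303463e-04
  1.32439525e+00 -2.38194545e+00]
```

View pics/n0.png

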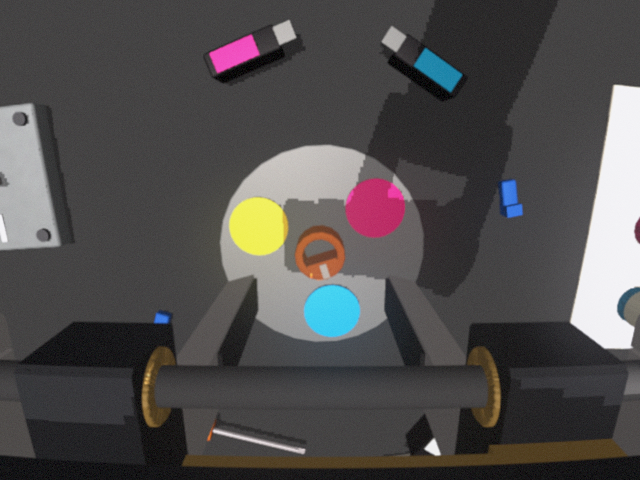

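View pics/n1.png

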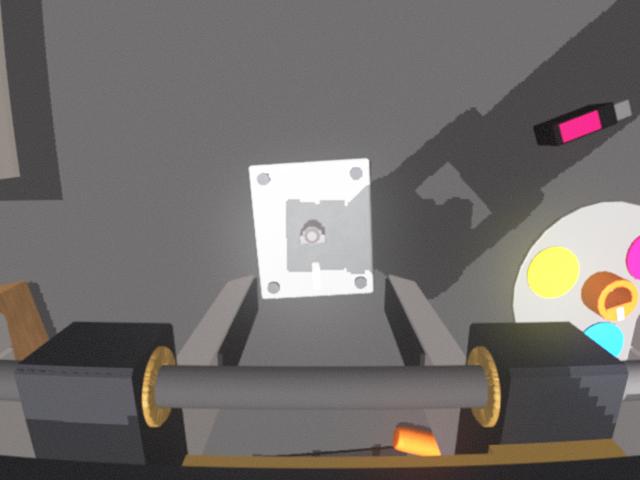

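Collar at (320,255) with its bar at (323,271). The dock plate spans (250,160)-(373,298), post at (312,237), bar at (316,275).

```bash
cat > m3.py <<'E'
from m2 import *
def dock(c,r):
    h,s,v=cv2.split(hsv(c))
    P=plane(c,cont(big(inroi(v>100,r))),.02);rc=cv2.minAreaRect((P[:,:2]*1000).astype(np.float32));print("dock",rc)
def collar(c,r,z=.036):
    h,s,v=cv2.split(hsv(c))
    o=inroi((h>=3)&(h<=18)&(s>120)&(v>50),r);o=big(o)
    hu=cv2.convexHull(cont(o).astype(np.int32))[:,0].astype(float)
    x,y,w,hh=cv2.boundingRect(cont(o).astype(np.int32))
    P=plane(c,hu,z);q=robustcirc(P,.022);print("collar circ",circfit(P),q.round(4))
    full=np.zeros_like(o);cv2.fillConvexPoly(full,hu.astype(np.int32),255)
    return o,full,q,h,s,v
E
python3 - <<'E'
from m3 import *
c=np.load("n1.npy",allow_pickle=True).item();dock(c,(240,150,385,305))
h,s,v=cv2.split(hsv(c));print(v[275,316],v[275,300],v[220,350],v[170,300],v[237,312])
b=inroi((v>200)&(s<60),(305,262,330,290));
cv2.imwrite("pics/n1c.png",cv2.resize(c["pixels"][150:305,240:385,::-1],None,fx=3.8,fy=3.8))
c=np.load("n0.npy",allow_pickle=True).item();collar(c,(285,220,360,285))
cv2.imwrite("pics/n0c.png",cv2.resize(c["pixels"][215:290,280:365,::-1],None,fx=7,fy=7))
E
```

```text
dock ((452.5185546875, -307.4974670410156), (147.3228759765625, 140.681884765625), 0.013312236405909061)
255 252 200 254 232
collar circ (array([ 0.51570972, -0.00685313]), np.float64(0.022465328517240153)) [ 0.516  -0.0069]
```

View pics/n1c.png

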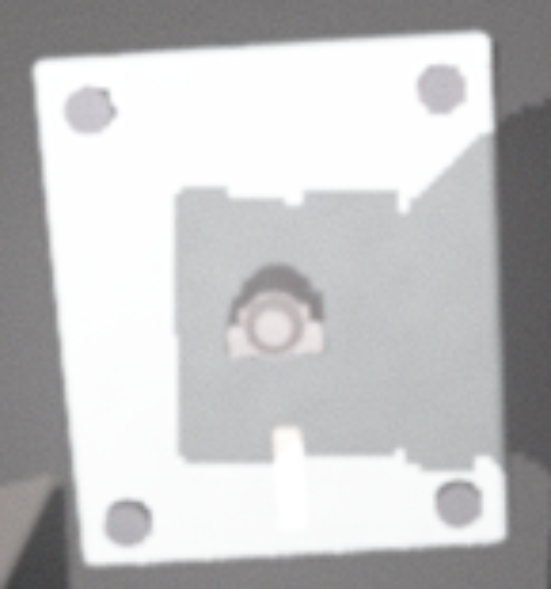

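View pics/n0c.png

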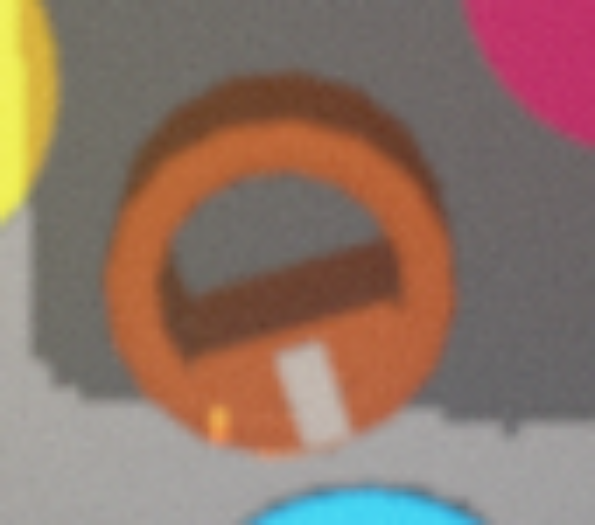

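```bash
python3 - <<'E'
from m3 import *
c=np.load("n1.npy",allow_pickle=True).item()
def cr(p,f=3.8,o=(240,150)): return np.array(p,float)/f-.5*(1-1/f)*0+np.array(o)
P=plane(c,cr([(34,62),(490,34),(506,541),(84,565)]),.02)[:,:2];print(P.round(4).tolist(),P.mean(0))
L=lambda a,b:np.linalg.norm(P[a]-P[b]).round(4);print("sides",L(0,1),L(1,2),L(2,3),L(3,0))
an=lambda v:np.degrees(np.arctan2(v[1],v[0])).round(2)
print("x dir",an(P[3]-P[0]),an(P[2]-P[1]),"y dir",an(P[1]-P[0]),an(P[2]-P[3]))
B=plane(c,cr([(88,110),(441,88),(458,503),(128,522)]),.02)[:,:2];print("bolts",B.mean(0),an(B[3]-B[0]),an(B[2]-B[1]))
b=plane(c,cr([(287,430),(292,530)]),.02)[:,:2];print("bar",b.tolist(),an(b[1]-b[0]))
print("knob@.057",plane(c,cr([(273,325)]),.057)[0,:2],"flat",plane(c,cr([(230,355),(323,353)]),.057)[:,:2].tolist(),an(np.diff(plane(c,cr([(230,355),(323,353)]),.057)[:,:2],axis=0)[0]))
c=np.load("w1.npy",allow_pickle=True).item()
P=plane(c,cr([(88,97),(447,65),(514,505),(165,527)],5,(50,120)),.02)[:,:2];print("w1 dock",P.mean(0),"xdir",an(P[3]-P[0]),an(P[2]-P[1]),L(0,1),L(1,2))
B=plane(c,cr([(128,136),(407,110),(462,472),(193,490)],5,(50,120)),.02)[:,:2];print("bolts",B.mean(0),an(B[3]-B[0]),an(B[2]-B[1]))
print("collar")
c=np.load("n0.npy",allow_pickle=True).item();h,s,v=cv2.split(hsv(c))
o=big(inroi((h>=3)&(h<=18)&(s>120)&(v>150),(285,225,360,285)))
hu=cv2.convexHull(cont(o).astype(np.int32))[:,0].astype(float);Q=plane(c,hu,.036);print(circfit(Q),robustcirc(Q,.022))
f=plane(c,cr([(187,360),(400,303)],7,(280,215)),.036)[:,:2];d=f[1]-f[0];print("flat edge",f.tolist(),"normal",an(d)-90,"mid",f.mean(0))
b=plane(c,cr([(298,348),(328,442)],7,(280,215)),.036)[:,:2];print("bar",an(b[1]-b[0]),b.tolist())
E
```

```text
[[0.3933, -0.3635], [0.3868, -0.2557], [0.5139, -0.2479], [0.5205, -0.3559]] [ 0.45362987 -0.30571629]
sides 0.108 0.1273 0.1082 0.1274
x dir 3.42 3.51 y dir 93.48 93.52
bolts [ 0.45413284 -0.30564594] 3.72 3.61
bar [[0.48425177527476315, -0.30370915987155783], [0.5108456408469316, -0.3024979922867739]] 2.61
knob@.057 [ 0.44868255 -0.30629601] flat [[0.45553410829545427, -0.3158830322155055], [0.45505961490948155, -0.2952164374470219]] 91.32
w1 dock [ 0.45360645 -0.30409171] xdir 3.26 3.67 0.108 0.1264
bolts [ 0.45419778 -0.30566569] 3.71 3.38
collar
(array([ 0.5181805 , -0.00687817]), np.float64(0.02097305322885185)) [ 0.51814897 -0.00690701]
flat edge [[0.5277280410967293, -0.01786828938256092], [0.5203890357914349, 0.008325445091557072]] normal 15.650000000000006 mid [ 0.52405854 -0.00477142]
bar 17.04 [[0.5261705589285665, -0.004180233101316445], [0.5383986210575046, -0.0004313488121986892]]
```

The dock estimates agree: (.4538,-.3056), yaw 3.5°. Collar is at (.518,-.007), flat direction about 16°, so it needs a turn of about -12.5°. Grasping the collar and checking it in hand.

```bash
python3 - <<'E'
from mv import *
p=(.518,-.0067)
bot.movep([*p,.10],RD); bot.move_straight([*p,.010],vel=.1); bot.grip(.02);print("op",bot.read_opening())
bot.move_straight([*p,.15],vel=.2)
c=bot.camera("wrist");save(c,"g1");np.save("g1.npy",c,allow_pickle=True);cv2.imwrite("pics/g1c.png",cv2.resize(c["pixels"][210:310,270:370,::-1],None,fx=6,fy=6))
print(bot.read_opening(),bot.read_tcp_pos(),bot.read_wrist_force(),bot.read_time())
E
```

```text
op 0.042512864289864366
0.042552516531490614 [ 0.51671568 -0.00641316  0.14808372] [-0.66218472 -0.44517026 -1.57024128] 30.4083
```

View pics/g1.png

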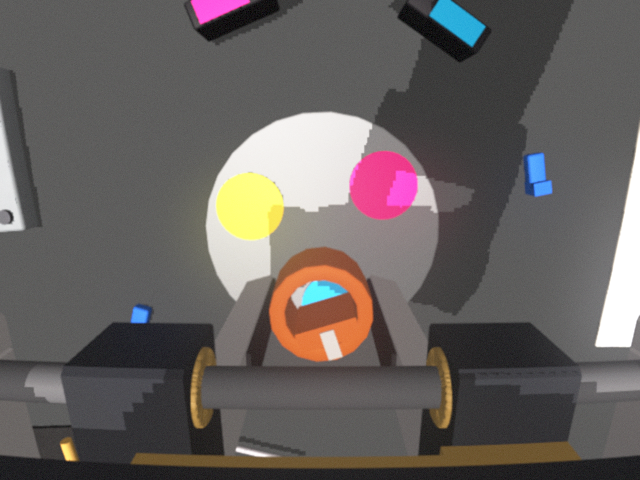

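View pics/g1c.png

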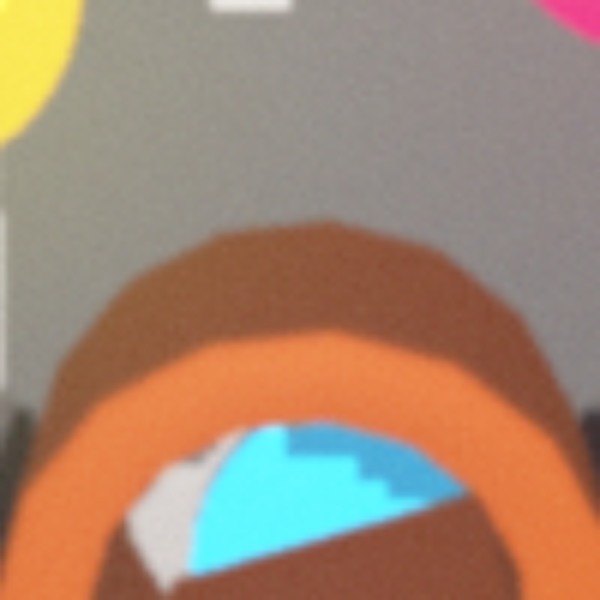

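The collar is in hand, top face centred near (321,315) and flat still tilted about 16°. Measuring it relative to the TCP.

```bash
python3 - <<'E'
from m3 import *
print(bot.read_tcp_pos(),bot.read_tcp_rot())
c=bot.camera("wrist");np.save("g2.npy",c,allow_pickle=True);save(c,"g2");print(bot.read_tcp_pos())
zt=bot.read_tcp_pos()[2]+.026
h,s,v=cv2.split(hsv(c))
o=big(inroi((h>=3)&(h<=18)&(s>120)&(v>170),(255,235,385,362)))
hu=cv2.convexHull(cont(o).astype(np.int32))[:,0].astype(float);Q=plane(c,hu,zt);print(circfit(Q),robustcirc(Q,.022))
b=big(inroi((v>180)&(s<60),(310,325,350,362)));ys,xs=np.nonzero(b)
B=plane(c,np.c_[xs,ys].astype(float),zt)[:,:2];m=B.mean(0);u,S,vt=np.linalg.svd(B-m);print("bar",m,len(xs),np.degrees(np.arctan2(vt[0,1],vt[0,0])),S)
q=robustcirc(Q,.022);d=m-q;print("bar dir from centre",np.degrees(np.arctan2(d[1],d[0])))
# inner flat edge
cv2.imwrite("pics/g2c.png",cv2.resize(c["pixels"][240:370,255:390,::-1],None,fx=4.5,fy=4.5))
E
```

```text
[ 0.51671568 -0.00641316  0.14808372] [-5.65498255e-05 -3.13823469e+00 -1.29164684e-03]
[ 0.51671147 -0.00641637  0.14800627]
(array([ 0.51641065, -0.00616429]), np.float64(0.021182619844775843)) [ 0.51637604 -0.00605447]
bar [ 0.5301085  -0.00204507] 389 17.564388022587273 [0.07376449 0.0327701 ]
bar dir from centre 16.275966066578228
```

View pics/g2c.png

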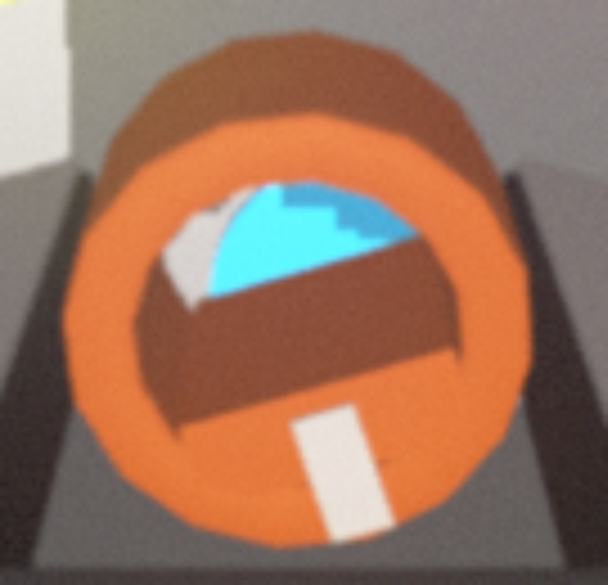

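```bash
python3 - <<'E'
from mv import *
yaw=np.pi/2-np.radians(12.7);R=down(yaw);T=np.array([.4536,-.3056])
bot.move_straight([.50,-.10,.15],vel=.25)
bot.movep([*T,.12],R);bot.move_straight([*T,.075],vel=.1);bot.pause(.3)
p=np.array(bot.read_tcp_pos());r=Ro.from_rotvec(bot.read_tcp_rot()).as_matrix();print(p,np.degrees(np.arctan2(r[1,1],r[0,1])))
cmd=2*T-p[:2];print("cmd",cmd)
bot.move_straight([*cmd,.075],vel=.05);bot.pause(.3);print(bot.read_tcp_pos(),bot.read_wrist_force())
c=bot.camera("wrist");save(c,"d1");np.save("d1.npy",c,allow_pickle=True)
for n in("side","scene"):
    c=bot.camera(n);save(c,n+"d1")
    x0,y0=(235,330) if n=="side" else (105,200)
    cv2.imwrite(f"pics/{n}d1c.png",cv2.resize(c["pixels"][y0:y0+120,x0:x0+150,::-1],None,fx=5,fy=5))
print(bot.read_time(),cmd.tolist(),yaw)
E
```

```text
[ 0.45388462 -0.30594153  0.0755964 ] 77.29756616075365
cmd [ 0.45331538 -0.30525847]
[ 0.45331168 -0.30524261  0.07498719] [ 0.32373777 -0.77060331 -0.84366348]
33.45 [0.45331537766988544, -0.30525846530248996] 1.3491395117916167
```

View pics/d1.png

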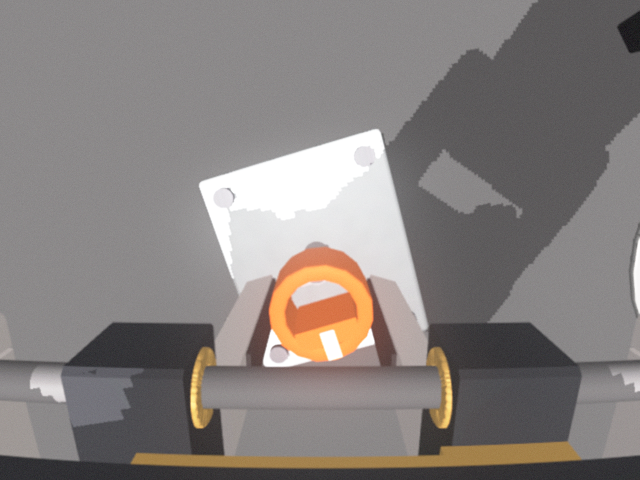

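View pics/sided1c.png

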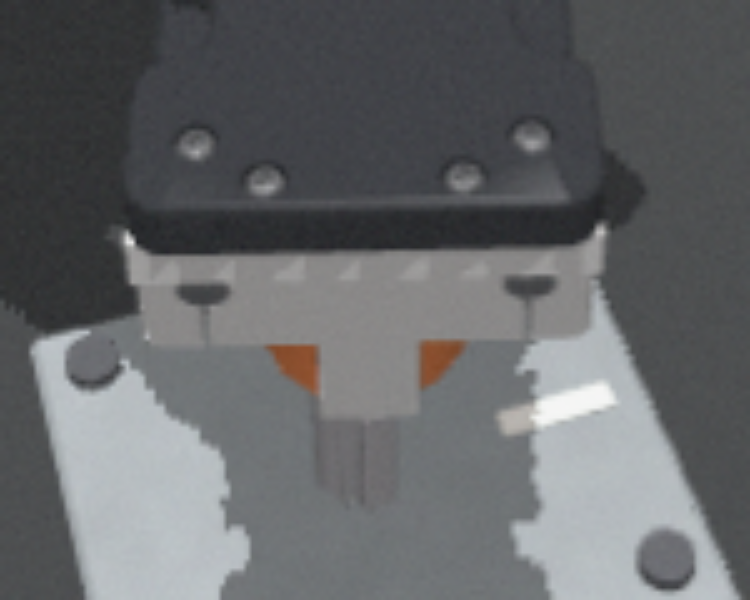

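The collar is above the post with its flat parallel to the plate's edges in the wrist view. The tool was only settling late, so I command the target directly and lower in steps with a force watch.

```bash
python3 - <<'E'
from mv import *
T=np.array([.4536,-.3056])
bot.move_straight([*T,.068],vel=.05);bot.pause(.2);f0=np.array(bot.read_wrist_force());print(f0.round(1),bot.read_tcp_pos())
for z in np.arange(.065,.019,-.003):
    bot.move_straight([*T,z],vel=.05);bot.pause(.05)
    f=np.array(bot.read_wrist_force())-f0;p=bot.read_tcp_pos();print(round(z,3),p.round(4) if hasattr(p,'round') else p,f.round(1))
    if abs(f[2])>6 or np.hypot(f[0],f[1])>8:print("stop");break
print(bot.read_time(),bot.read_opening())
E
```

```text
[-0.2  0.1 -0.8] [ 0.45364967 -0.30564499  0.06805977]
0.065 [ 0.4535 -0.3055  0.0649] [ 0.  -0.7  1. ]
0.062 [ 0.4535 -0.3055  0.0618] [ 0.2 -0.8  0.5]
0.059 [ 0.4535 -0.3056  0.0589] [ 0.7 -0.  -0.6]
0.056 [ 0.4535 -0.3055  0.0558] [ 1.1  0.1 -0.4]
0.053 [ 0.4535 -0.3055  0.0529] [-0.3 -0.7  0.2]
0.05 [ 0.4535 -0.3055  0.0499] [-0.3 -0.   0.1]
0.047 [ 0.4535 -0.3055  0.0468] [ 0.2 -0.5 -0.4]
0.044 [ 0.4535 -0.3056  0.0439] [0.4 0.3 0.4]
0.041 [ 0.4535 -0.3055  0.0408] [ 0.9 -0.2 -0.5]
0.038 [ 0.4535 -0.3055  0.0379] [1.7 0.3 0.4]
0.035 [ 0.4535 -0.3055  0.0348] [ 0.1 -0.6  0.5]
0.032 [ 0.4536 -0.3055  0.0319] [-0.1  0.8  0.1]
0.029 [ 0.4535 -0.3055  0.0289] [-0.1  0.4 -0.7]
0.026 [ 0.4535 -0.3055  0.0259] [-0.4  0.1  0.4]
0.023 [ 0.4542 -0.3061  0.0242] [-1.5  1.5  8.5]
stop
38.4417 0.04269743048828245
```

It slid over the post with no resistance and touched the plate at TCP z = .024, as predicted. Releasing and checking.

```bash
python3 - <<'E'
from m3 import *
from mv import RD
T=(.4536,-.3056)
bot.move_straight([*T,.024],vel=.05);bot.grip(.06);bot.pause(.2);bot.move_straight([*T,.13],vel=.2)
bot.movep([.44,-.30,.21],RD);bot.pause(.3)
c=bot.camera("wrist");save(c,"e1");h,s,v=cv2.split(hsv(c))
o=big(inroi((h>=3)&(h<=18)&(s>120)&(v>60),(270,190,360,290)));x,y,w,hh=cv2.boundingRect(o)
zt=.05
for th in (100,150,190):
    hu=cv2.convexHull(cont(big(inroi((o>0)&(v>th),(270,190,360,290)))).astype(np.int32))[:,0].astype(float);Q=plane(c,hu,zt);print(th,circfit(Q))
cv2.imwrite("pics/e1c.png",cv2.resize(c["pixels"][170:310,235:385,::-1],None,fx=4,fy=4))
c=bot.camera("side");cv2.imwrite("pics/e1s.png",cv2.resize(c["pixels"][350:470,235:385,::-1],None,fx=5,fy=5))
print(bot.read_time())
E
```

```text
100 (array([ 0.45284166, -0.30497344]), np.float64(0.02110439493001107))
150 (array([ 0.45284166, -0.30497344]), np.float64(0.02110439493001107))
190 (array([ 0.45284166, -0.30497344]), np.float64(0.02110439493001107))
40.8917
```

View pics/e1c.png

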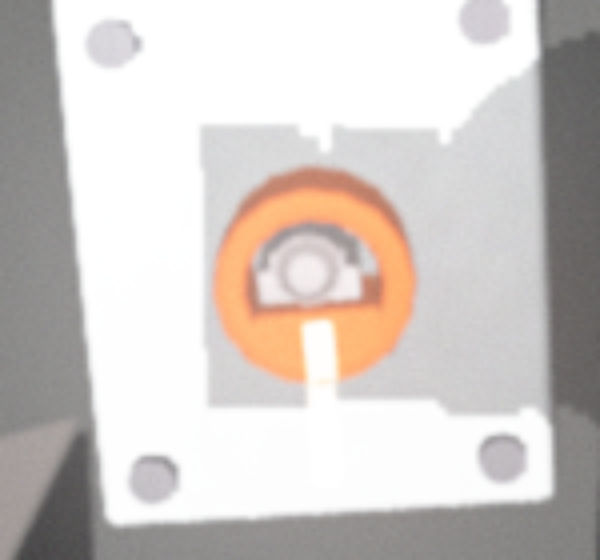

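View pics/e1s.png

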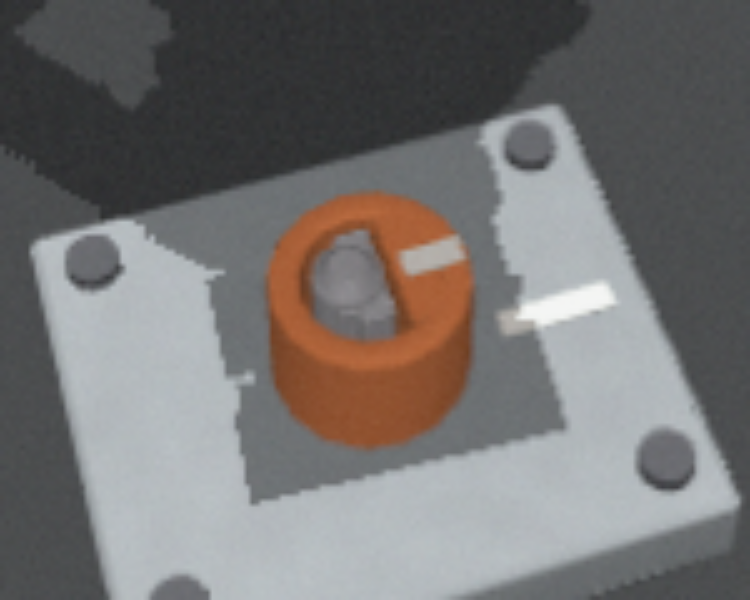

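The collar is home: the post stands about 7 mm proud, the bars line up, and the axis is at (.453,-.305). Returning the bottles along the reverse paths.

```bash
sed -i 's/bot.pause(.1)/bot.pause(.4)/; s/vel=.22); *bot/vel=.22);bot/' mv.py; sed -i 's/    bot.move_straight(\[\*src,zs+off\],vel=.15);/    bot.pause(.2);bot.move_straight([*src,zs+off],vel=.15);bot.pause(.2);/' mv.py; python3 - <<'E'
from mv import *
bot.movep([.44,-.2,.25],RD)
bottle((.420,.320),(.496,-.0624),.004,.009,lift=.04)
bottle((.500,.317),(.481,.043),.004,.009,lift=.04)
bottle((.580,.314),(.580,.005),.004,.009,lift=.04)
bot.movep([.47,0,.42],RD);bot.pause(.4)
c=bot.camera("wrist");save(c,"f1");np.save("f1.npy",c,allow_pickle=True)
c=bot.camera("side");save(c,"f1s");c=bot.camera("scene");save(c,"f1c");print(bot.read_time())
E
```

```text
grip op 0.0377 t 45.1
carry op 0.0374
done t 49.6 F [-0.8 -0.4 -0.9]
grip op 0.0372 t 52.8
carry op 0.0375
done t 56.9 F [ 0.5 -0.2 -0.6]
grip op 0.0372 t 59.7
carry op 0.0371
done t 63.9 F [ 0. -0. -1.]
65.5667
```

View pics/f1.png

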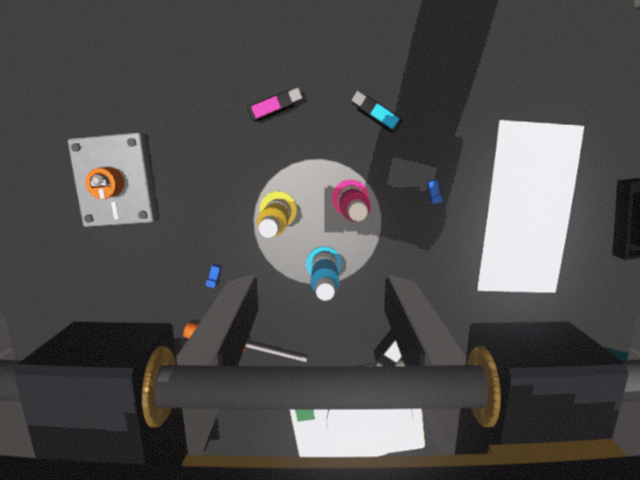

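View pics/f1s.png

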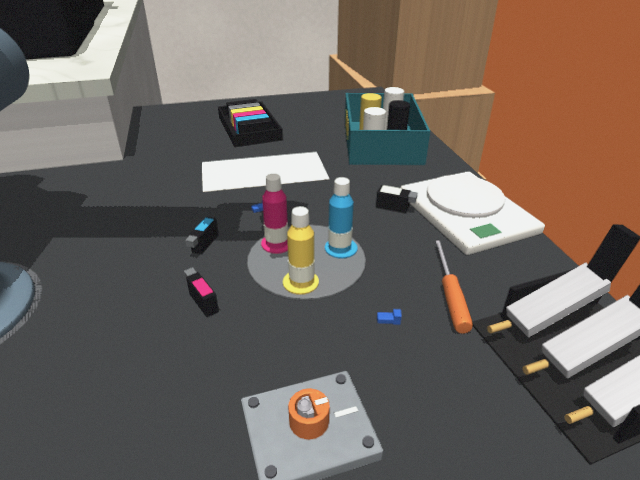

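Everything is in place, with caps at (268,227), (357,211) and (325,290) almost where they started. One numeric check of caps against coaster centres, then hand in.

```bash
python3 - <<'E'
from m2 import *
co=dict(y=(.498,-.0624),m=(.4813,.0431),c=(.5812,.005))
for f in("w1","f1"):
    c=np.load(f+".npy",allow_pickle=True).item();h,s,v=cv2.split(hsv(c))
    for n,r in dict(y=(256,216,282,240),m=(344,198,371,223),c=(311,278,340,303)).items():
        m=big(inroi((v>(205 if n!="m" else 160))&(s<50),r));ys,xs=np.nonzero(m)
        p=plane(c,[[xs.mean(),ys.mean()]],.134)[0,:2];print(f,n,p.round(4),"off mm",((p-co[n])*1000).round(1),len(xs))
print(bot.read_tcp_pos(),bot.read_wrist_force())
bot.job_done();print(bot.read_time())
E
```

```text
w1 y [ 0.5004 -0.063 ] off mm [ 2.4 -0.6] 258
w1 m [0.4809 0.0423] off mm [-0.4 -0.8] 253
w1 c [0.5792 0.0039] off mm [-2.  -1.1] 215
f1 y [ 0.4999 -0.0619] off mm [1.9 0.5] 258
f1 m [0.4802 0.0433] off mm [-1.1  0.2] 254
f1 c [0.5787 0.0054] off mm [-2.5  0.4] 216
[ 4.70023964e-01 -1.40427682e-06  4.19906109e-01] [ 0.17387842 -0.32685366  0.26465264]
the job is handed in; nothing more can be done
the job is handed in; nothing more can be done
```

The job is finished and handed in at about 66 s on the robot's clock, inside the 141 s limit; the rig gives no verdict. I moved the three bottles to the mat, turned the collar about -12.7° and lowered it onto the post. I then put each bottle back on the coaster of its own colour.

**Collar:** it went over the post with no resistance. It touched the plate at a tool height of 24 mm, where it should when fully down. The last picture shows the post about 7 mm above the collar and the two white bars lined up. The collar's measured axis is about 1 mm from my estimate of the post axis.

**Bottles:** all three stand upright in the last pictures. Their caps measure within about 2.5 mm of the coaster centres, against the 12 mm allowed. The gripper was open, well above the scene and touching nothing.

**Disagreements:** two measurements were slightly off, both within the fit's play.
- One close view put the post 1–2 mm nearer the robot than the plate's corners and bolts did, so I aimed between the two.
- My automatic outline of the dock in the close view picked up background, so I used corners read from the picture instead.

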